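# Hang the open-ringed hook on the necked rail

## Robot

A 7-joint arm with a two-finger parallel gripper is mounted at the origin on a cart in front of the work surface, level with it; the furniture and walls round the work are solid. World frame = base frame: x ahead of the robot, y to its left, z up, the work surface at z = 0. Lengths are in mm, angles in rad, forces in N, time in s.
With the tool pointing down it reaches from about 400 to 875 mm from the base axis. Payload 6.5 kg.
Tool frame: the origin (TCP) lies midway between the tips of the shut fingers; the grasp point (between the pads) lies 19 mm behind it; z points along the fingers, y is the line along which they close (so a half turn about z gives the same grasp; the last joint's range is limited). The gripper opens to 85 mm and grips with 20 to 120 N. Pads are 22 mm wide; open, the fingers measure 114 mm over their backs; the gripper's body (76 mm by 85 mm) begins 54 mm behind the grasp point. The pads swing forward as they close: fully open they stand 13 mm farther back than shut.
Start: joints at [1.036, 0.536, -0.004, 1.538, 0.003, 1.067, -0.071], TCP at [293.675, -579.866, 231.29] pointing down, gripper open.
Joint ranges: [-2.7, 2.7], [-0.37, 2.16], [-1.27, 1.26], [0.24, 2.4], [-1.31, 4.45], [0.19, 1.91], [-2.76, 2.76]. Speed limits (rad/s): [2.39, 2.39, 3.14, 3.14, 3.14, 3.14, 3.14].

## Interface

Orientations are given as a rotation vector (axis times angle).
In Python, from rig import status, capture, camera_params, job gives the robot as it stands.
- The arm moves only by the tool step_arm, never from a script. Its argument "motion" is a list of rows, each a list of 7 numbers: the turn, a rotation vector about the tool's x, y, z in degrees, then the shift along the tool's x, y, z in mm, then the opening, from 0 (shut) to 1 (fully open). In form: [[wx, wy, wz, dx, dy, dz, gripper], ...]. A call has 1 to 8 rows; each row shifts and turns the commanded pose from where the row before left it, along the tool's axes as they then stand; what a row does not reach is not made up. A row lasts 1/10 s, in which the tool goes at most 50 mm and 8.59 degrees, less where a joint would pass 70% of its speed; a pose out of reach is approached as far as the arm can. A call with a gripper value outside its range is refused whole. The fingers move at their own pace and stop on an object; the grip force is fixed at half the most. Time passes only in rows, so rows that do not move let the fingers close. It gives the time, the measured TCP pose, the force, the opening and the grip force at its end, in the units of the state.
- status.state(): the state, without advancing time (a new reading comes with each control period).
- capture(name): name is "scene" or "side" or "wrist"; returns the picture (400x640x3 uint8, red, green, blue); there is no depth.
- camera_params(name): a dict with "intrinsics" (3x3 intrinsics, pixels), "T" (4x4, takes a point from camera to world coordinates); the wrist camera has in their place "tool_from_camera" (4x4, takes a point from camera to tool coordinates, whose origin is the TCP and whose axes are the flange's). Camera axes: x right, y down, z forward; pixel columns grow to the right and rows downward; lengths in mm; the calibration is good to about 2 mm. The wrist camera is an equidistant fisheye: a pixel r from the principal point sees the ray r / f radians off the axis. A picture is of the moment at which its call begins: read the wrist's pose just before it. camera_params takes no time and is no camera call.
- job.sign_off(): hands the job in; it is judged then, once.
The state is a dict: "clock": time; "qpos": joint angles; "joint_vel": joint speeds; "effort": joint torques, N m; "position": TCP position; "eef_rot": TCP orientation; "contact_force": force on the tool from outside, world axes, zero at the start; "wrist_torque": the same for the moment, N m; "opening": opening from 0.0 (shut) to 1.0 (fully open); "grasp_force": force on a finger pad.
Only numpy, scipy, OpenCV 4.12 (cv2) and the standard library are available. Lean on these libraries where they do the work, as an engineer would, in place of code of your own. Each camera call takes 0.05 s, during which the arm holds its last target. There are 200 camera calls.

## Task

Take the hook with the open, C-shaped ring out of the wooden block and hang it on the steel rail. Its gap is too narrow for the bar except at the thin neck turned into the bar, so find the neck, bring the ring sideways onto the bar there, then slide it along to the left-hand post (close up to it, no more than two fingers away) and leave it hanging freely. Leave the hook with the closed ring in the block, and do not knock over or shove the things around.

Things in the scene. Friction and masses are not known exactly. Their poses are not given: they have to be found in the camera images.
- hook: The hook to hang: steel, wooden grip tab, 144 mm tall, 12 mm thick along its y, 0.12 kg, loose, upright in one of the block's wells. Origin: centre of the ring's bore; z up; the ring (bore 24, outside 40 mm) has its axis along y and is open toward +x. Below it a stem and a J that curls to -x; lowest point z = -86 mm, x there -36 to +6 mm.
- hook_tab (a point): Grip point in the hook's wooden tab, 44 mm above the bore's centre (same axes). The tab is 20 mm along x, 14 mm along y, and runs from 26 mm below to 14 mm above this point.
- hook_gap (a point): Middle of the ring's gap, 11 mm from the bore's centre toward the hook's +x (same axes). The gap is 13 mm high here and flares to 25 mm at the mouth, 5 mm farther out. Pressed square against the full bar, the ring stops with its bore's centre 17 mm short of the bar's axis; at the neck it passes on.
- closed_hook: The same hook but with a full, closed ring; same origin and axes; its tab ends 154 mm above the worktop. It stands in the other well and stays there. Which well holds which varies.
- block: Fixed wooden block 75 x 150 x 55 mm with two wells 44 x 13 mm, 45 mm deep, 90 mm apart along its y. Origin: centre of its underside, z up. The hooks stand in it with axes along the block's, their origins 15 mm toward the block's +x from the well's centre and 96 mm above the worktop; a hook must rise 50 mm to clear it.
- rail_mid (a point): Point on the axis of the rail's fixed, rigid, level bar (18 mm thick), midway between its two posts, 190 mm above the worktop; y runs along the bar toward the left-hand post, x square to it, away from the robot, z up. The bar's neck has its centre somewhere between y = -70 and +40 mm; it is not reported: look for it, or feel for it with the ring held lightly to the bar.
- left_eye (a point): Point on the bar's axis at the left-hand post (160 mm from rail_mid, same axes); the other post stands as far to the right. The eye there is 30 mm thick and 20 mm long round the bar, so a hook's centre can come to 16 mm from this point. The neck in the bar is 9 mm thick and 24 mm long, with 45 degree cone shoulders 5 mm long at both ends.
- pinch_bowl: Small loose marble bowl, 76 mm across, 38 mm high, under the rail between its posts; leave it where it is. Origin: centre of its underside.
- mug: Loose striped mug, 92 x 127 x 95 mm with its handle, at the left; leave it. Origin: centre of its underside.
- spice_jar: Loose spice jar with a dark cap, 41 mm across, 105 mm high, behind the rail at the right; leave it. Origin: centre of its underside.
There are look-alikes about, which are no part of the job. What is shaped like the hook but green or pink is not meant.

How it is judged:
By the outcome, as a careful person would: the job done as asked, in the order asked, and still so for the second after the job is handed in, with the robot touching nothing.
It also fails if it takes over 58 s, if anything falls off the work surface, if the arm or the gripper's body presses on something with over 40 N, if the wrist force passes 120 N, or if a joint passes its speed limit or range.

## Working session

There is one attempt and no reset: what is moved stays moved. The work goes in short steps, Python scripts to look and compute and a tool call to move; the robot and the scene stay as the last step left them, time stands still between calls to the robot, and variables do not carry over. Pictures are saved under pics/ and viewed, at most 11 in all, crops included, and the job is handed in when it is done.

Besides the shell and the picture viewer there is one more tool, called after "Request:" as a command line: name --pt "numbers of a row" for each row, then --argument value for the rest. step_arm: Moves the arm, as the interface text tells. Its arguments: {"type":"object","properties":{"motion":{"type":"array","items":{"type":"array","items":{"type":"number"}}}},"required":["motion"]}

```bash
mkdir -p pics; ls
python3 - <<'E'
from rig import status,capture,camera_params
import cv2,numpy as np
np.set_printoptions(suppress=True,precision=3)
s=status.state();print({k:np.round(v,3) for k,v in s.items()})
for n in("scene","side"):
    cv2.imwrite(f"pics/{n}0.png",capture(n)[:,:,::-1]);print(camera_params(n))
print(camera_params("wrist"))
E
```

```text
pics
{'clock': np.float64(0.0), 'qpos': array([ 1.036,  0.537, -0.004,  1.539,  0.003,  1.067, -0.071]), 'joint_vel': array([ 0.001, -0.   ,  0.001,  0.001, -0.001, -0.001,  0.001]), 'effort': array([ -0.001, -58.341,   1.048, -25.911,   0.012,   0.01 ,   0.   ]), 'position': array([ 293.372, -579.328,  230.401]), 'eef_rot': array([-3.054, -0.729,  0.001]), 'contact_force': array([-0.354,  0.182,  0.67 ]), 'wrist_torque': array([ 0.06 , -0.02 , -0.036]), 'grasp_force': np.float64(0.0), 'opening': np.float64(1.0)}
{'intrinsics': array([[455.828,   0.   , 322.045],
       [  0.   , 455.828, 207.081],
       [  0.   ,   0.   ,   1.   ]]), 'T': array([[  -0.433,   -0.416,    0.799, -481.475],
       [  -0.901,    0.189,   -0.39 ,  579.642],
       [   0.012,   -0.889,   -0.457,  707.496],
       [   0.   ,    0.   ,    0.   ,    1.   ]])}
{'intrinsics': array([[467.355,   0.   , 326.867],
       [  0.   , 467.355, 200.103],
       [  0.   ,   0.   ,   1.   ]]), 'T': array([[   0.998,   -0.055,    0.03 ,  506.154],
       [  -0.059,   -0.679,    0.732, -635.672],
       [  -0.02 ,   -0.732,   -0.681,  798.455],
       [   0.   ,    0.   ,    0.   ,    1.   ]])}
{'intrinsics': array([[309.707,   0.   , 323.119],
       [  0.   , 309.707, 197.367],
       [  0.   ,   0.   ,   1.   ]]), 'tool_from_camera': array([[   0.   ,   -0.946,   -0.325,   82.776],
       [   1.   ,    0.001,   -0.   ,    0.657],
       [   0.   ,   -0.325,    0.946, -142.879],
       [   0.   ,    0.   ,    0.   ,    1.   ]])}
```

View pics/scene0.png

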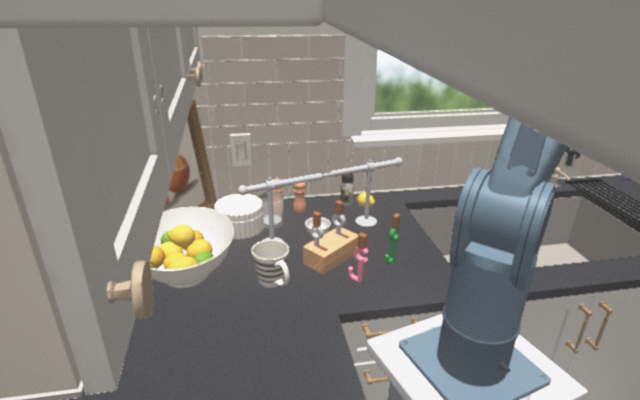

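View pics/side0.png

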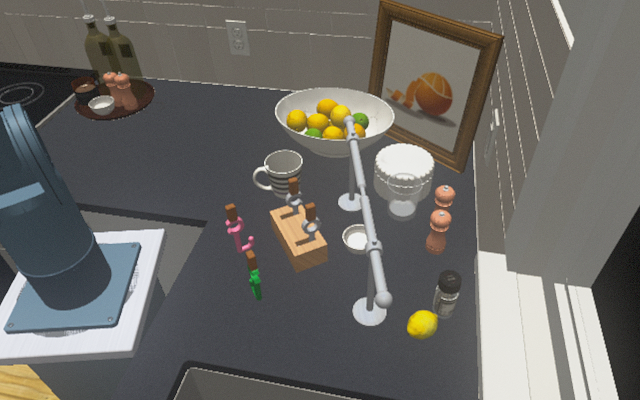

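The scene view shows the rail running from (243,189) to (398,161) and the block at (330,248). The side view shows the bar from (350,122) to (383,300), with the two hooks at (294,195) and (310,220). I'll enlarge both.

Run:
```python
import cv2,numpy as np
a=cv2.imread("pics/side0.png")[100:340,220:420];b=cv2.imread("pics/scene0.png")[140:290,225:415]
a=cv2.resize(a,None,fx=2.5,fy=2.5,interpolation=2)   # 500x600
b=cv2.resize(b,None,fx=4,fy=4,interpolation=2) #760x600
cv2.imwrite("pics/a1.png",a);cv2.imwrite("pics/b1.png",b)
```

```text
(no output)
```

View pics/a1.png

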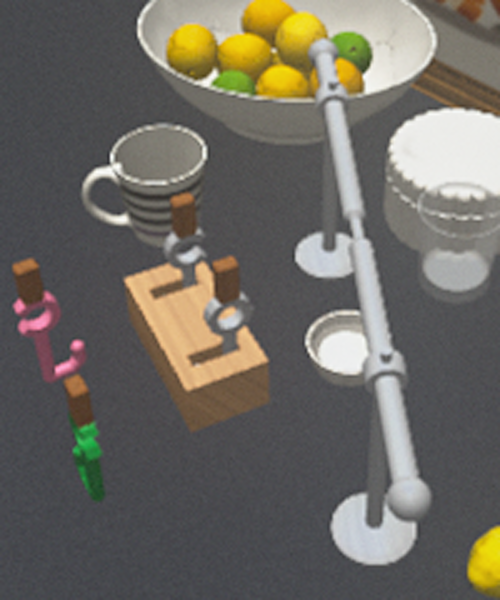

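View pics/b1.png

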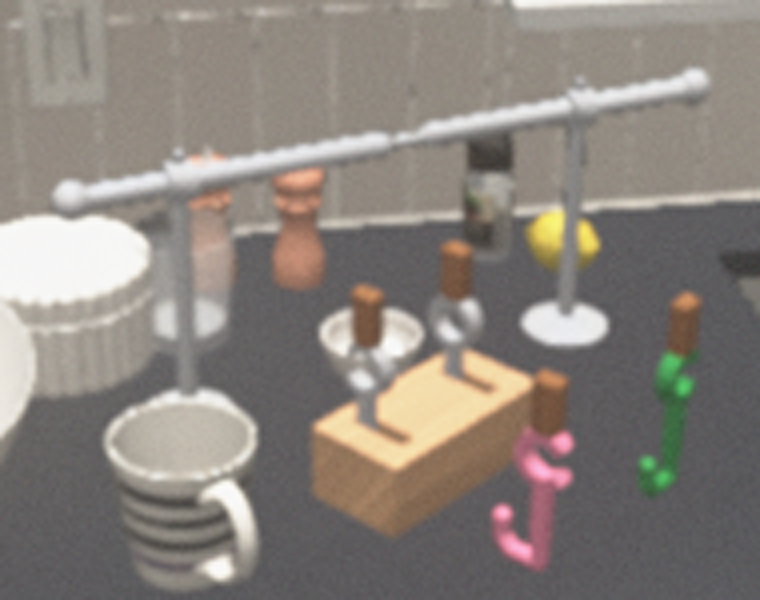

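Both crops show the neck, at about (362.4,190) in the side view and (325,174.5) in the scene view. The eyes are at side (352.4,136.8) and (374,246), and scene (271,184.5) and (370.5,165). The left-hand hook's ring looks broken at scene (318,231) and the right-hand one looks full, so the left well probably holds the open hook.

```bash
cat > h.py <<'E'
import numpy as np,cv2
from scipy.spatial.transform import Rotation as R
from rig import camera_params,status,capture
np.set_printoptions(suppress=True,precision=2)
def ray(n,u,v):
    c=camera_params(n);d=np.linalg.solve(c["intrinsics"],[u,v,1.]);T=c["T"];return T[:3,3],T[:3,:3]@d
def atz(n,u,v,z):
    o,d=ray(n,u,v);return o+d*(z-o[2])/d[2]
def tri(a,b):
    (o1,d1),(o2,d2)=ray("side",*a),ray("scene",*b)
    A=np.c_[d1,-d2];t=np.linalg.lstsq(A,o2-o1,rcond=None)[0];p,q=o1+t[0]*d1,o2+t[1]*d2
    return (p+q)/2,np.linalg.norm(p-q)
def wpix(p,st):
    c=camera_params("wrist");T=np.eye(4);T[:3,:3]=R.from_rotvec(st["eef_rot"]).as_matrix();T[:3,3]=st["position"]
    q=np.linalg.inv(T@c["tool_from_camera"])@np.r_[p,1];K=c["intrinsics"];r=np.hypot(q[0],q[1]);th=np.arctan2(r,q[2])
    return K[:2,2]+K[0,0]*th*q[:2]/r
def wray(u,v,st):
    c=camera_params("wrist");T=np.eye(4);T[:3,:3]=R.from_rotvec(st["eef_rot"]).as_matrix();T[:3,3]=st["position"];M=T@c["tool_from_camera"];K=c["intrinsics"]
    d=np.array([u,v])-K[:2,2];r=np.hypot(*d);th=r/K[0,0];return M[:3,3],M[:3,:3]@np.r_[np.sin(th)*d/r,np.cos(th)]
E
python3 - <<'E'
from h import *
S=lambda x,y:(220+x/2.5,100+y/2.5);C=lambda x,y:(225+x/4,140+y/4)
for n,a,b,z in [("eyeL",S(331,92),C(185,178),190),("eyeR",S(385,365),C(582,100),190),("neck",S(356,225),C(400,138),190),
  ("tabtopL",S(182,198),C(368,289),154),("tabtopR",S(227,262),C(456,245),154),("ringL",S(186,246),C(371,365),96),("ringR",S(228,313),C(455,318),96),
  ("blkL",S(125,278),C(313,432),55),("blkN",S(187,390),C(397,470),55),("blkR",S(268,358),C(537,382),55)]:
    print(n,*tri(a,b),"side",atz("side",*a,z),"scene",atz("scene",*b,z))
E
```

```text
eyeL [599.06 209.36 195.12] 6.464384534664415 side [601.88 221.38 190.  ] scene [603.22 205.88 190.  ]
eyeR [ 605.16 -110.28  195.67] 2.427753181703798 side [ 606.96 -104.06  190.  ] scene [ 614.94 -117.63  190.  ]
neck [603.73  41.51 190.65] 0.49107780043420546 side [603.67  41.93 190.  ] scene [605.56  40.79 190.  ]
tabtopL [466.1  130.76 152.91] 1.6220703210020297 side [465.71 128.46 154.  ] scene [465.55 131.68 154.  ]
tabtopR [501.49  48.14 152.29] 0.5132436320724463 side [501.35  46.04 154.  ] scene [498.87  49.78 154.  ]
ringL [465.1  129.57  96.91] 0.690227202985399 side [465.25 130.96  96.  ] scene [465.99 128.85  96.  ]
ringR [500.25  47.13  95.25] 1.9117499171352061 side [499.66  45.37  96.  ] scene [500.48  47.87  96.  ]
blkL [422.51 165.98  57.81] 56.38390265438159 side [406.77 136.94  55.  ] scene [465.5  171.45  55.  ]
blkN [471.87  84.59 -18.73] 45.0903223062753 side [462.26  -0.94  55.  ] scene [401.14 140.53  55.  ]
blkR [509.83   2.21  50.82] 62.533804081283115 side [531.4   29.32  55.  ] scene [459.92   3.02  55.  ]
```

The triangulated points agree with the given sizes: the eyes are 320 mm apart, the hooks 90 mm apart, and the bar is at z=190. The neck is near y=41. The block's yaw is about 23°. I'll work out the first move.

```bash
cat >> h.py <<'E'
def go(p,yaw=None,st=None):
    "tool-frame shift to world TCP p, and turn about tool z so tool y lies at world yaw (deg, either sense)"
    st=st or status.state();M=R.from_rotvec(st["eef_rot"]).as_matrix()
    print("t%.1f"%st["clock"],"pos",st["position"],"F",st["contact_force"],"op %.3f gf %.1f"%(st["opening"],st["grasp_force"]),"q7 %.2f"%st["qpos"][6])
    y=np.degrees(np.arctan2(M[1,1],M[0,1]));print("tooly yaw %.2f"%y,"tilt",np.degrees(M[:2,2]),"shift",M.T@(np.array(p)-st["position"]))
    if yaw is not None: # tool z down: +turn lowers yaw
        d=(y-yaw+90)%180-90;print("turn z",d,"shift after turn",R.from_euler("z",d,degrees=True).as_matrix().T@M.T@(np.array(p)-st["position"]))
E
python3 - <<'E'
from h import *
go([440,-250,235],22.9); go([465,130,235],22.9)
E
```

```text
t0.1 pos [ 293.4  -579.37  230.5 ] F [ 0.55 -0.01  0.33] op 0.997 gf 0.0 q7 -0.07
tooly yaw -63.14 tilt [-0.05  0.08] shift [ 279.61 -227.59   -4.17]
turn z -86.03550155715092 shift after turn [246.37 263.21  -4.17]
t0.1 pos [ 293.4  -579.37  230.5 ] F [ 0.55 -0.01  0.33] op 0.997 gf 0.0 q7 -0.07
tooly yaw -63.14 tilt [-0.05  0.08] shift [ 473.63 -555.28   -3.68]
turn z -86.03550155715092 shift after turn [586.7  434.11  -3.68]
```

Request:
step_arm --pt "0 0 -4.8 48 -10 0 1" --pt "0 0 -4.8 48 -10 0 1" --pt "0 0 -4.8 48 -10 0 1" --pt "0 0 -4.8 48 -10 0 1" --pt "0 0 -4.8 48 -10 0 1" --pt "0 0 -4.8 48 -10 0 1" --pt "0 0 -4.8 48 -10 0 1" --pt "0 0 -4.8 48 -10 0 1"

```text
clock: 0.9
position: [512.8, -260.8, 231.0]
eef_rot: [-2.643, -1.699, -0.0]
contact_force: [1.2, 0.6, -0.5]
opening: 1.001
grasp_force: 0.0
```

Run:
```python
from h import *
go([425,110,235],22.9)
```

```text
t0.9 pos [ 512.83 -260.81  231.02] F [ 1.24  0.56 -0.47] op 1.001 gf 0.0 q7 -0.14
tooly yaw -24.53 tilt [-0.    0.01] shift [ 300.86 -233.87   -3.92]
turn z -47.43285754711877 shift after turn [375.76  63.38  -3.92]
```

Request:
step_arm --pt "0 0 -5.9 48 -6 0 1" --pt "0 0 -5.9 48 -6 0 1" --pt "0 0 -5.9 48 -6 0 1" --pt "0 0 -5.9 48 -6 0 1" --pt "0 0 -5.9 48 -6 0 1" --pt "0 0 -5.9 48 -6 0 1" --pt "0 0 -5.9 48 -6 0 1" --pt "0 0 -5.9 48 -6 0 1"

```text
clock: 1.7
position: [491.6, 115.0, 231.2]
eef_rot: [-1.74, -2.615, -0.001]
contact_force: [0.9, 0.7, 0.2]
opening: 1.001
grasp_force: 0.0
```

Run:
```python
from h import *
go([465,130,235],22.9)
st=status.state();im=capture("wrist");cv2.imwrite("pics/w1.png",im[:,:,::-1])
for p in ([465.5,130,154],[465.5,130,96],[500,47,154],[500,47,96],[604,41.5,190],[600,210,190]): print(p,wpix(p,st))
```

```text
t1.7 pos [491.58 114.96 231.16] F [0.92 0.7  0.25] op 1.001 gf 0.0 q7 -0.12
tooly yaw 22.72 tilt [0.01 0.02] shift [ 24.14 -18.71  -3.84]
turn z -0.18289449866558982 shift after turn [ 24.2  -18.63  -3.84]
[465.5, 130, 154] [299.65 176.29]
[465.5, 130, 96] [304.33 159.96]
[500, 47, 154] [302.44 279.26]
[500, 47, 96] [305.88 247.38]
[604, 41.5, 190] [412.45 342.81]
[600, 210, 190] [519.65 162.49]
```

View pics/w1.png

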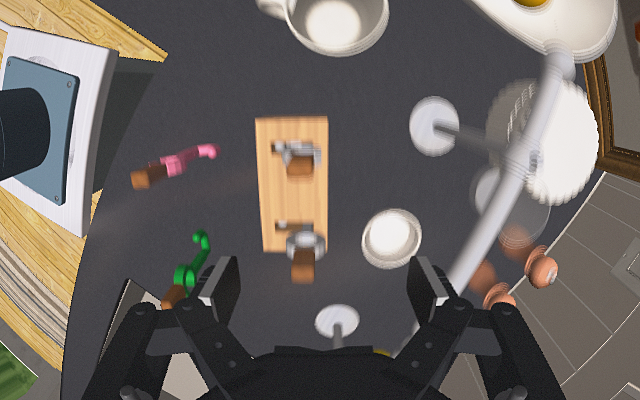

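The wrist view shows the block square to the image. The left tab is at (299,168), near the predicted (300,176), and the right tab is at (303,268). The bowl is at (392,238). I'll zoom in to tell the open ring from the closed one.

Run:
```python
from h import *
im=capture("wrist");a=im[130:290,260:345,::-1]
a=cv2.resize(a,None,fx=3.7,fy=3.7,interpolation=2)
b=cv2.resize(capture("side")[175:255,270:340,::-1],None,fx=6,fy=6,interpolation=2)
h=max(a.shape[0],b.shape[0]);p=lambda x:cv2.copyMakeBorder(x,0,h-x.shape[0],0,0,0)
o=np.hstack([p(a),p(b)]);print(o.shape);cv2.imwrite("pics/c1.png",o)
```

```text
(592, 734, 3)
```

View pics/c1.png

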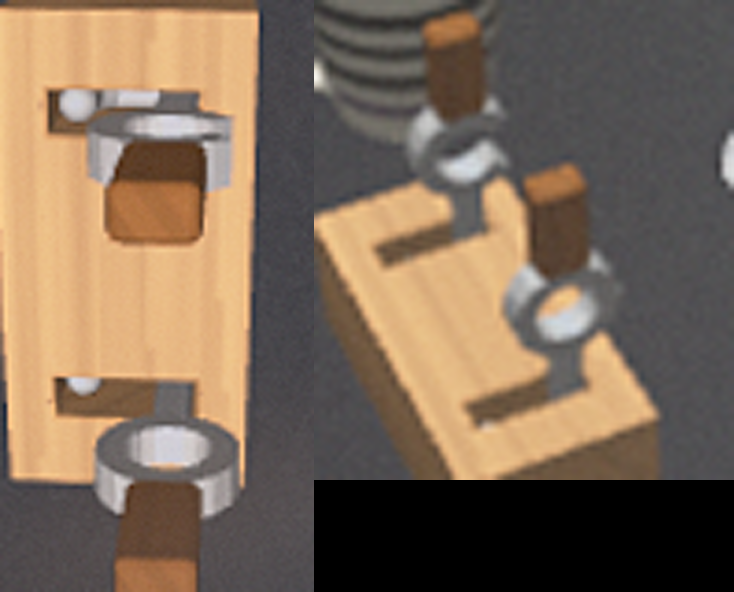

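The left-hand ring is open, with its gap to the right (+x), and the right-hand ring is full. The left tab's top is centred near crop (154,210), which is wrist pixel (301.6,186.8).

Run:
```python
from h import *
st=status.state();o,d=wray(301.6,186.8,st);print(o+d*(154-o[2])/d[2], wpix([465.5,130,154],st))
go([465.5,130,121],22.9)
```

```text
[468.85 124.32 154.  ] [300.23 178.33]
t1.9 pos [490.67 116.32 231.31] F [-0.47 -0.95 -0.52] op 1.000 gf 0.0 q7 -0.12
tooly yaw 22.85 tilt [-0.03  0.05] shift [ 22.26 -17.86 110.34]
turn z -0.04900181822515037 shift after turn [ 22.28 -17.85 110.34]
```

Request:
step_arm --pt "0 0 0 5 -4.5 15 1" --pt "0 0 0 5 -4.5 15 1" --pt "0 0 0 5 -4.5 15 1" --pt "0 0 0 5 -4.5 15 1" --pt "0 0 0 0 0 0 1" --pt "0 0 0 0 0 0 1"

```text
clock: 2.45
position: [468.4, 123.6, 171.4]
eef_rot: [1.748, 2.61, -0.001]
contact_force: [-0.2, -0.4, -0.1]
opening: 1.001
grasp_force: 0.0
```

Run:
```python
from h import *
st=status.state();go([466.5,127.5,120],22.9)
im=capture("wrist")[150:310,240:400,::-1]
for p in ([466.5,127.5,154],[466.5,127.5,114]): print(wpix(p,st), (wpix(p,st)-[240,150])*3.7)
cv2.imwrite("pics/w2.png",cv2.resize(im,None,fx=3.7,fy=3.7,interpolation=2))
```

```text
t2.5 pos [468.44 123.59 171.36] F [-0.2  -0.43 -0.05] op 1.001 gf 0.0 q7 -0.21
tooly yaw 22.37 tilt [-0.02 -0.03] shift [ 4.37 -0.28 51.35]
turn z -0.5324853078559642 shift after turn [ 4.37 -0.24 51.35]
[324.13 236.27] [311.27 319.19]
[324.06 210.89] [311.01 225.28]
```

View pics/w2.png

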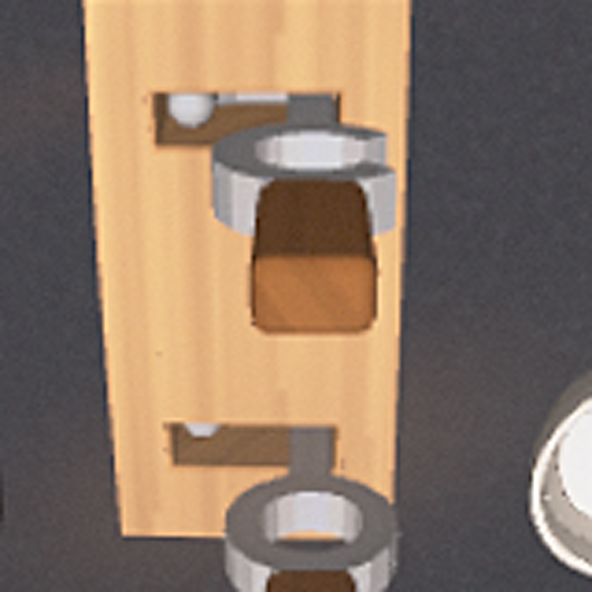

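The picture shows the open ring's gap on the right, and the tab's top at crop (314,293), about 3.6 mm farther along tool x than I assumed. That puts the hook at about (465,131), in line with the first triangulation.

Request:
step_arm --pt "0 0 -0.5 4 0 6 1" --pt "0 0 0 4 0 15 1" --pt "0 0 0 0 0 15 1" --pt "0 0 0 0 0 15 1" --pt "0 0 0 0 0 0 0.5" --pt "0 0 0 0 0 0 0.1" --pt "0 0 0 0 0 0 0" --pt "0 0 0 0 0 0 0"

```text
clock: 3.3
position: [465.5, 132.1, 121.1]
eef_rot: [1.734, 2.618, 0.002]
contact_force: [0.2, -0.2, 0.5]
opening: 0.331
grasp_force: 0.0
```

Request:
step_arm --pt "0 0 0 0 0 0 0" --pt "0 0 0 0 0 0 0" --pt "0 0 0 0 0 0 0"

```text
clock: 3.6
position: [465.4, 132.1, 121.0]
eef_rot: [1.734, 2.618, 0.001]
contact_force: [0.1, 0.3, 6.2]
opening: 0.223
grasp_force: 58.4
```

Run:
```python
from h import *
go([465.3,130.5,120],22.9)
```

```text
t3.6 pos [465.36 132.12 121.  ] F [0.15 0.3  6.21] op 0.223 gf 58.4 q7 -0.28
tooly yaw 22.96 tilt [0.07 0.  ] shift [-1.46 -0.69  1.  ]
turn z 0.06113113514477675 shift after turn [-1.47 -0.69  1.  ]
```

Request:
step_arm --pt "0 0 0 0 0 -8 0" --pt "0 0 0 0 0 -12 0" --pt "0 0 0 0 0 -16 0" --pt "0 0 0 0 0 -16 0" --pt "0 0 0 0 0 -16 0" --pt "0 0 0 0 0 -16 0" --pt "0 0 0 0 0 -10 0" --pt "0 0 0 0 0 0 0"

```text
clock: 4.4
position: [465.7, 132.2, 215.9]
eef_rot: [1.734, 2.617, 0.003]
contact_force: [0.3, -0.1, -1.0]
opening: 0.218
grasp_force: 58.8
```

Run:
```python
from h import *
go([550,41.5,215],0)
st=status.state()
im=capture("wrist");cv2.imwrite("pics/w3.png",im[:,:,::-1]);cv2.imwrite("pics/s3.png",capture("side")[:,:,::-1]);cv2.imwrite("pics/sc3.png",capture("scene")[:,:,::-1])
```

```text
t4.4 pos [465.74 132.24 215.89] F [ 0.33 -0.08 -1.04] op 0.218 gf 58.8 q7 -0.18
tooly yaw 22.95 tilt [0.16 0.03] shift [-116.41   42.2     1.09]
turn z 22.949354506314535 shift after turn [-90.74  84.25   1.09]
```

Run:
```python
from h import *
S=lambda x,y:(220+x/2.5,100+y/2.5);C=lambda x,y:(225+x/4,140+y/4)
# bar edges by gradient in the first pictures: sample columns/rows across the bar, midpoint of bright run at subpixel
a=cv2.cvtColor(cv2.imread("pics/side0.png"),6).astype(float);b=cv2.cvtColor(cv2.imread("pics/scene0.png"),6).astype(float)
def edges(img,c,ax,w=12):
    c0=int(round(c[ax]));o=int(round(c[1-ax]));i=np.arange(c0-w,c0+w+1)
    l=img[o,i] if ax==0 else img[i,o]
    g=np.diff(l);k=np.arange(len(g));L=g[:w].argmax();H=w+g[w:].argmin()
    return L+i[0]+.5,H+i[0]+.5
P=[]
for t in np.linspace(0.05,.95,16):
    c=(352.4+t*(374-352.4),136.8+t*(246-136.8));e=edges(a,c,0);m=(sum(e)/2,round(c[1]));p=atz("side",*m,190);P.append(p[:2]);print("side",np.round(e,1),p[:2],"w",np.round(e[1]-e[0],1))
for t in np.linspace(0.05,.95,16):
    c=(271+t*99.5,184.5-t*19.5);e=edges(b,c,1,8);m=(round(c[0]),sum(e)/2);p=atz("scene",*m,190);print("scene",np.round(e,1),p[:2],"w",e[1]-e[0])
```

```text
side [349.5 356.5] [601.25 201.67] w 7.0
side [350.5 357.5] [600.84 175.94] w 7.0
side [351.5 359.5] [601.86 154.51] w 8.0
side [352.5 360.5] [601.46 130.47] w 8.0
side [353.5 361.5] [601.41 110.5 ] w 8.0
side [354.5 363.5] [602.04  87.89] w 9.0
side [356.5 364.5] [602.64  66.04] w 8.0
side [359.5 363.5] [602.58  47.94] w 4.0
side [353.5 365.5] [596.43  27.95] w 12.0
side [361.5 368.5] [604.99  10.23] w 7.0
side [362.5 370.5] [605.51  -9.1 ] w 8.0
side [362.5 371.5] [604.5  -25.06] w 9.0
side [363.5 372.5] [604.1  -43.22] w 9.0
side [365.5 373.5] [604.93 -58.43] w 8.0
side [367.5 375.5] [606.3  -75.72] w 8.0
side [368.5 379.5] [608.5  -92.57] w 11.0
scene [179.5 184.5] [613.64 188.13] w 5.0
scene [179.5 183.5] [610.02 171.74] w 4.0
scene [178.5 182.5] [609.56 153.98] w 4.0
scene [177.5 180.5] [612.33 134.69] w 3.0
scene [175.5 179.5] [615.14 115.11] w 4.0
scene [174.5 178.5] [614.71  96.68] w 4.0
scene [173.5 177.5] [614.27  78.06] w 4.0
scene [172.5 176.5] [613.82  59.23] w 4.0
scene [172.5 175.5] [610.05  41.82] w 3.0
scene [171.5 174.5] [609.58  22.65] w 3.0
scene [169.5 172.5] [615.84  -0.2 ] w 3.0
scene [168.5 172.5] [612.   -18.12] w 4.0
scene [167.5 171.5] [611.53 -37.99] w 4.0
scene [165.5 169.5] [617.93 -61.92] w 4.0
scene [164.5 168.5] [617.48 -82.36] w 4.0
scene [164.5 167.5] [ 613.55 -100.97] w 3.0
```

Request:
step_arm --pt "0 0 0 0 0 -20 0" --pt "0 0 4 0 0 -25 0" --pt "0 0 4 0 10 -15 0" --pt "0 0 4 0 20 0 0" --pt "0 0 4 0 20 0 0" --pt "0 0 4 0 10 0 0" --pt "0 0 3 0 0 0 0" --pt "0 0 0 0 0 0 0"

```text
clock: 5.35
position: [522.8, 145.4, 273.1]
eef_rot: [-2.222, -2.22, 0.003]
contact_force: [0.2, -0.1, -1.5]
opening: 0.227
grasp_force: 58.9
```

Request:
step_arm --pt "0 0 -1.1 0 12 0 0" --pt "0 0 0 -30 12 0 0" --pt "0 0 0 -40 12 0 0" --pt "0 0 0 -33 12 0 0" --pt "0 0 0 0 0 10 0" --pt "0 0 0 0 0 20 0" --pt "0 0 0 0 0 18 0" --pt "0 0 0 0 0 8 0"

```text
clock: 6.15
position: [572.3, 43.0, 216.3]
eef_rot: [-2.197, -2.242, 0.003]
contact_force: [-0.4, 0.4, -0.3]
opening: 0.224
grasp_force: 58.9
```

Run:
```python
from h import *
go([572,42,215],1.1)
st=status.state()
a=cv2.resize(capture("side")[110:270,290:420,::-1],None,fx=3.7,fy=3.7,interpolation=2)
st=status.state();im=capture("wrist");b=im[:,:,::-1]
cv2.imwrite("pics/w4.png",b)
b=cv2.resize(b[150:310,320:400],None,fx=3.7,fy=3.7,interpolation=2)
cv2.imwrite("pics/j4.png",np.hstack([a,b]));print(a.shape,b.shape)
for y in(20,42,64): print(wpix([603,y,190],st))
```

```text
t6.2 pos [572.34  42.96 216.26] F [-0.42  0.41 -0.32] op 0.224 gf 58.9 q7 -0.33
tooly yaw 1.16 tilt [-0.16 -0.01] shift [-0.96 -0.36  1.26]
turn z 0.06029855936064621 shift after turn [-0.96 -0.36  1.26]
(592, 481, 3) (592, 296, 3)
[371.6  268.73]
[374.75 238.29]
[377.82 204.6 ]
```

View pics/j4.png

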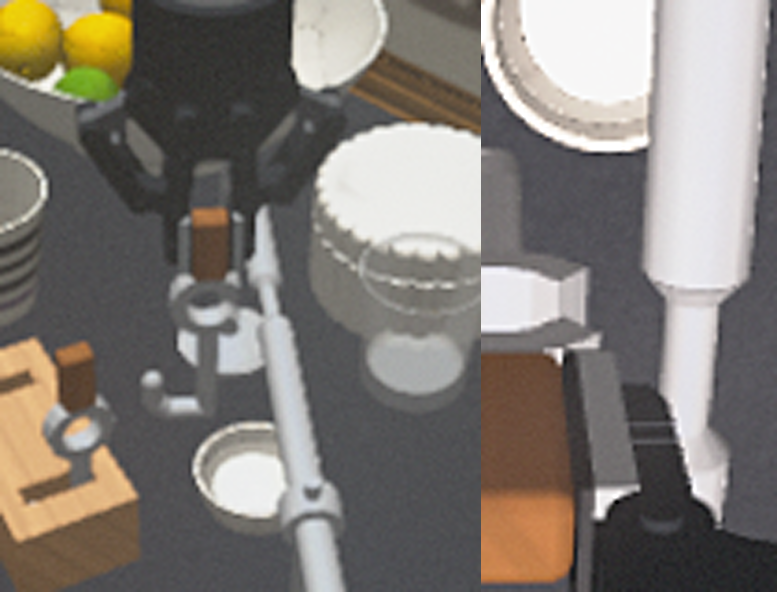

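The side view shows the ring hanging square in front of the bar, with the neck about level with it. The wrist crop shows the neck between rows 290 and 440, with the ring tip at rows 265–345. I'll compare the ring, tab and neck within the wrist picture to get the offset between them.

Run:
```python
from h import *
st=status.state()
f=lambda p:np.round((wpix(p,st)-[320,150])*3.7,0)
x,y,_=st["position"];zb=st["position"][2]-25
for n,dz,dx in (("tabtop",58,10),("tabbot",18,10),("tip up",12.5,16),("tip lo",-12.5,16)):
    print(n,[f([x+dx,y+s,zb+dz]) for s in(-7,7)] if "tab" in n else [f([x+dx,y+s,zb+dz]) for s in(-6,6)])
for yy in (18,22,28,34,40,46,52,58): print(yy,f([603,yy,190]))
# closed_hook/bar silhouette radii for width check
im=cv2.imread("pics/w4.png",0).astype(float)
for r in range(196,284,4):
    l=im[r,355:400];g=np.diff(l);print(r,round((r-150)*3.7),"L",355+g[:28].argmax(),"R",355+20+g[20:].argmin(),end=" | ")
```

```text
tabtop [array([ 96., 582.]), array([103., 488.])]
tabbot [array([ 80., 415.]), array([ 85., 333.])]
tip up [array([117., 392.]), array([122., 323.])]
tip lo [array([106., 322.]), array([110., 259.])]
18 [186. 446.]
22 [188. 426.]
28 [191. 397.]
34 [194. 366.]
40 [197. 335.]
46 [201. 302.]
52 [204. 269.]
58 [207. 235.]
196 170 L 364 R 394 | 200 185 L 364 R 394 | 204 200 L 364 R 393 | 208 215 L 363 R 393 | 212 229 L 363 R 393 | 216 244 L 363 R 393 | 220 259 L 363 R 392 | 224 274 L 364 R 391 | 228 289 L 367 R 388 | 232 303 L 369 R 383 | 236 318 L 369 R 383 | 240 333 L 369 R 383 | 244 348 L 369 R 382 | 248 363 L 368 R 382 | 252 377 L 367 R 382 | 256 392 L 367 R 382 | 260 407 L 370 R 380 | 264 422 L 371 R 380 | 268 437 L 373 R 382 | 272 451 L 374 R 386 | 276 466 L 375 R 386 | 280 481 L 376 R 386 |
```

Within the wrist picture the ring and tab match their predicted positions. The neck's thin part then runs from y≈22 to y≈46, so its centre is y≈34.5. I'll shift there, then ease forward.

Request:
step_arm --pt "0 0 0 -8 0 1.3 0" --pt "0 0 0 0 4 0 0" --pt "0 0 0 0 4 0 0" --pt "0 0 0 0 4 0 0" --pt "0 0 0 0 3 0 0" --pt "0 0 0 0 3 0 0" --pt "0 0 0 0 2 0 0" --pt "0 0 0 0 0 0 0"

```text
clock: 7.05
position: [593.5, 35.5, 216.9]
eef_rot: [-2.201, -2.242, -0.0]
contact_force: [-0.8, -0.3, -1.4]
opening: 0.225
grasp_force: 58.9
```

Already 6 mm past the stop distance with no force, so the ring is passing the neck. Going on.

Request:
step_arm --pt "0 0 0 0 2 0.5 0" --pt "0 0 0 0 2 0.5 0" --pt "0 0 0 0 2 0.5 0" --pt "0 0 0 0 2 0 0" --pt "0 0 0 0 2 0 0" --pt "0 0 0 0 0 0 0" --pt "0 0 0 0 0 0 0"

```text
clock: 7.75
position: [603.2, 35.6, 215.4]
eef_rot: [-2.201, -2.242, 0.0]
contact_force: [0.1, 0.6, -1.4]
opening: 0.228
grasp_force: 58.9
```

Run:
```python
from h import *
go([604,35,215],1.1)
st=status.state();b=capture("wrist")[:,:,::-1];cv2.imwrite("pics/w5.png",b)
b=cv2.resize(b[150:310,260:400],None,fx=3.7,fy=3.7,interpolation=2)
a=cv2.resize(capture("side")[160:220,330:390,::-1],None,fx=4,fy=4,interpolation=2);a=cv2.copyMakeBorder(a,0,592-240,0,0,0)
cv2.imwrite("pics/j5.png",np.hstack([a,b]))
```

```text
t7.8 pos [603.23  35.65 215.43] F [ 0.14  0.59 -1.35] op 0.228 gf 58.9 q7 -0.31
tooly yaw 1.06 tilt [-0.01  0.  ] shift [-0.66  0.75  0.43]
turn z -0.0390416249287 shift after turn [-0.66  0.75  0.43]
```

View pics/j5.png

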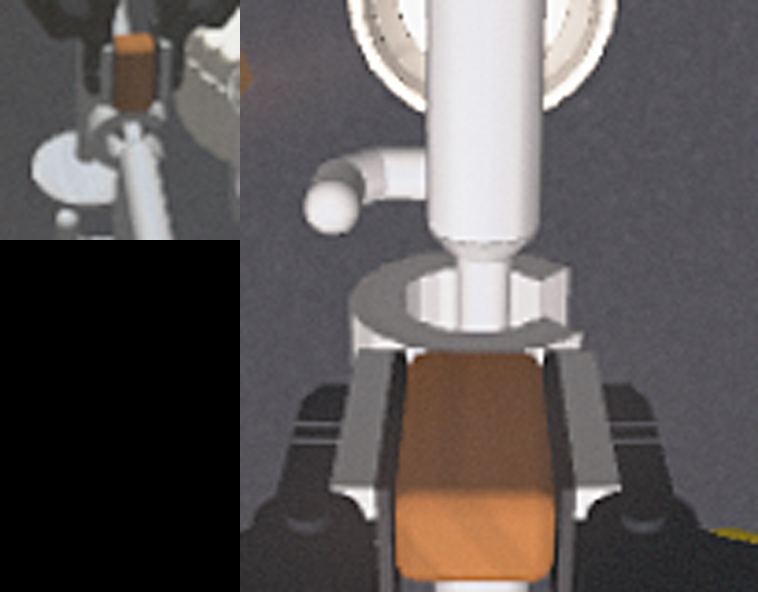

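The thin neck now sits inside the bore, at crop x 457–510. The ring's centre is near 474, so about 1.5 mm more forward is needed. Then I'll slide left gently.

Request:
step_arm --pt "0 0 0 0 1.4 0.4 0" --pt "0 0 0 4 0 0 0" --pt "0 0 0 4 0 0 0" --pt "0 0 0 4 0 0 0" --pt "0 0 0 4 0 0 0" --pt "0 0 0 4 0 0 0" --pt "0 0 0 4 0 0 0" --pt "0 0 0 4 0 0 0"

```text
clock: 8.65
position: [604.1, 64.0, 215.1]
eef_rot: [-2.201, -2.242, 0.0]
contact_force: [0.2, -0.1, -1.5]
opening: 0.221
grasp_force: 58.9
```

On the full bar with no contact force. Continuing left.

Request:
step_arm --pt "0 0 0 8 0 0 0" --pt "0 0 0 10 0 0 0" --pt "0 0 0 10 0 0 0" --pt "0 0 0 10 0 0 0" --pt "0 0 0 10 0 0 0" --pt "0 0 0 10 0 0 0" --pt "0 0 0 10 0 0 0" --pt "0 0 0 8 0 0 0"

```text
clock: 9.45
position: [602.6, 140.8, 215.1]
eef_rot: [-2.2, -2.242, -0.0]
contact_force: [0.7, 0.4, -0.9]
opening: 0.225
grasp_force: 58.9
```

Run:
```python
from h import *
go([604,170,215],1.1)
st=status.state();b=capture("wrist")[:,:,::-1];cv2.imwrite("pics/w6.png",b)
b=cv2.resize(b[90:290,260:400],None,fx=3,fy=3,interpolation=2);cv2.imwrite("pics/w6c.png",b)
for y in range(150,231,10): print(y,np.round((wpix([601,y,190],st)-[260,90])*3))
```

```text
t9.4 pos [602.6  140.85 215.06] F [ 0.73  0.38 -0.88] op 0.225 gf 58.9 q7 -0.49
tooly yaw 1.10 tilt [-0.    0.01] shift [29.12  1.96  0.07]
turn z -0.0036187352007175377 shift after turn [29.12  1.96  0.07]
150 [185. 398.]
160 [186. 351.]
170 [187. 302.]
180 [188. 250.]
190 [189. 198.]
200 [190. 144.]
210 [191.  90.]
220 [192.  34.]
230 [193. -21.]
```

View pics/w6c.png

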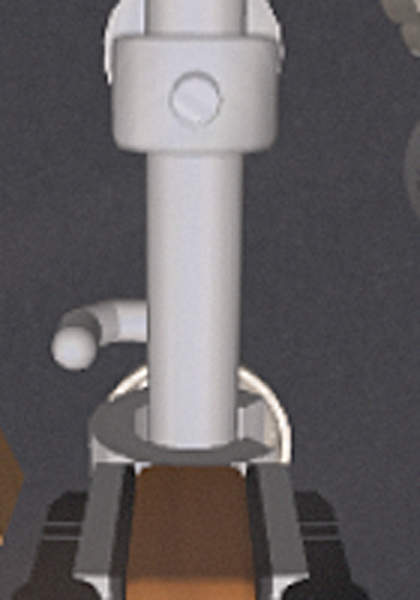

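The eye spans y≈200–219, so its centre is about 209.5 and agrees with the triangulation. I'll slide 43 mm to y≈184, then lower until the ring rests on the bar.

Request:
step_arm --pt "0 0 0 8 0.3 0 0" --pt "0 0 0 10 0.3 0 0" --pt "0 0 0 10 0.2 0 0" --pt "0 0 0 8 0 0 0" --pt "0 0 0 6.5 0 0 0" --pt "0 0 0 0 0 1.2 0" --pt "0 0 0 0 0 1 0" --pt "0 0 0 0 0 0 0"

```text
clock: 10.3
position: [602.7, 181.3, 212.6]
eef_rot: [2.202, 2.241, -0.001]
contact_force: [0.1, 0.1, -0.2]
opening: 0.225
grasp_force: 58.9
```

Request:
step_arm --pt "0 0 0 0 0 0.5 0" --pt "0 0 0 0 0 0 0"

```text
clock: 10.5
position: [602.8, 181.7, 212.3]
eef_rot: [2.201, 2.241, -0.0]
contact_force: [0.5, 0.3, -1.1]
opening: 0.227
grasp_force: 58.9
```

Request:
step_arm --pt "0 0 0 3 0 0 0" --pt "0 0 0 0 0 0.5 0" --pt "0 0 0 0 0 0.3 0" --pt "0 0 0 0 0 0 0" --pt "0 0 0 0 0 0 0"

```text
clock: 11.0
position: [602.7, 185.7, 212.1]
eef_rot: [-2.2, -2.242, -0.001]
contact_force: [-1.8, 1.9, 4.1]
opening: 0.22
grasp_force: 59.5
```

The ring rests on the bar, with an upward force of about 5 N. I'll open the gripper gradually.

Request:
step_arm --pt "0 0 0 0 0 0 0.26" --pt "0 0 0 0 0 0 0.3" --pt "0 0 0 0 0 0 0.35" --pt "0 0 0 0 0 0 0.4" --pt "0 0 0 0 0 0 0.5" --pt "0 0 0 0 0 0 0.7" --pt "0 0 0 0 0 0 0.9" --pt "0 0 0 0 0 0 1"

```text
clock: 11.8
position: [602.6, 185.2, 211.6]
eef_rot: [-2.201, -2.242, 0.0]
contact_force: [-0.5, 0.8, 0.0]
opening: 0.979
grasp_force: 0.0
```

Request:
step_arm --pt "0 0 0 0 0 0 1" --pt "0 0 0 0 0 0 1" --pt "0 0 0 0 0 -5 1" --pt "0 0 0 0 0 -15 1" --pt "0 0 0 0 0 -25 1" --pt "0 0 0 0 0 -30 1" --pt "0 0 0 0 0 -30 1" --pt "0 0 0 0 0 0 1"

```text
clock: 12.6
position: [604.9, 186.5, 322.9]
eef_rot: [2.198, 2.239, 0.013]
contact_force: [-0.2, -0.1, 0.8]
opening: 1.0
grasp_force: 0.0
```

Run:
```python
from h import *
go([602,186,212])
a=cv2.resize(capture("side")[100:300,220:420,::-1],None,fx=2,fy=2,interpolation=2)
b=cv2.resize(capture("wrist")[100:300,240:440,::-1],None,fx=2,fy=2,interpolation=2)
cv2.imwrite("pics/f.png",np.hstack([a,b]))
st=status.state()
for y in(180,186,199,210): print(y,np.round((wpix([602,y,190],st)-[240,100])*2)+[400,0])
```

```text
t12.6 pos [604.94 186.51 322.86] F [-0.16 -0.07  0.82] op 1.000 gf 0.0 q7 -0.52
tooly yaw 1.06 tilt [0.5  0.19] shift [ -0.8   -3.93 110.83]
180 [565. 185.]
186 [565. 172.]
199 [565. 145.]
210 [566. 121.]
```

View pics/f.png

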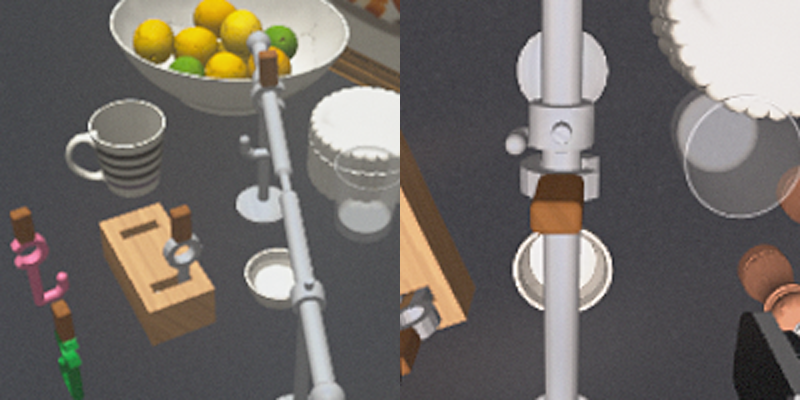

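The final picture shows the hook hanging on the bar right beside the left eye. The closed hook is still in the block, and the mug and bowl look undisturbed. I'll let it settle and hand in.

Request:
step_arm --pt "0 0 0 0 0 0 1" --pt "0 0 0 0 0 0 1" --pt "0 0 0 0 0 0 1" --pt "0 0 0 0 0 0 1" --pt "0 0 0 0 0 0 1" --pt "0 0 0 0 0 0 1" --pt "0 0 0 0 0 0 1" --pt "0 0 0 0 0 0 1"

```text
clock: 13.5
position: [602.7, 185.2, 316.6]
eef_rot: [2.201, 2.242, 0.0]
contact_force: [0.0, 0.9, 0.0]
opening: 1.0
grasp_force: 0.0
```

```bash
python3 -c "
from rig import job;print(job.sign_off())"
```

```text
the job is handed in; nothing more can be done
None
```

The open-ring hook went onto the bar at the neck and now hangs freely about 9 mm from the left-hand post's eye; the closed hook is still in the block, nothing else looks disturbed, and I handed the job in at about 13.5 s (no verdict was returned).

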